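# Third hand at the fastening jig

## Robot

A 6-joint arm with a two-finger parallel gripper is mounted at the origin on a cart in front of the work surface, level with it; the furniture and walls round the work are solid. World frame = base frame: x ahead of the robot, y to its left, z up, the work surface at z = 0. Lengths are in m, angles in rad, forces in N, time in s.
With the tool pointing down it reaches from about 0.25 to 0.725 m from the base axis. Payload 4 kg.
Tool frame: the origin (TCP) lies on the centre line of the jaws, within the pads' length; the fingertips stand 22 mm ahead of it and the grasp point (between the pads) lies 3 mm ahead of it (env.finger_overhang is the z of the fingertips in the tool frame, in m); z points along the fingers, y is the direction in which the jaws open and shut (so a half turn about z gives the same grasp; the last joint's range is limited). The gripper opens to 85 mm and grips with 20 to 120 N. Pads are 22 mm wide; open, the fingers measure 114 mm over their backs; the gripper's body (76 mm by 85 mm) begins 54 mm behind the grasp point. The pads swing forward as they close: fully open they stand 13 mm farther back than shut.
Start: joints at [1.156, 0.241, 0.005, 1.335, 0, 1.571], TCP at [0.202, 0.458, 0.253] pointing down, gripper open.
Joint ranges: [-2.72, 2.72], [-1.05, 1.87], [-1.09, 1.28], [-1.99, 2.15], [-1.42, 1.44], [-3.14, 3.14]. Speed limits (rad/s): [2.79, 2.79, 3.14, 3.14, 3.14, 3.14].

## Interface

Orientations are given as a rotation vector (axis times angle).
In Python, from workcell import env gives the robot as it stands.
- The arm moves only by the tool jog_arm, never from a script. Its arguments are lists of equal length, an entry for each row: "translation": the shift along the tool's x, y, z scaled (see below), a list of three; "turn": the turn, a rotation vector about the tool's x, y, z scaled (see below), a list of three. In form: {"translation": [[x, y, z], ...], "turn": [[rx, ry, rz], ...]}. A call has 1 to 8 rows; each row shifts and turns the commanded pose from where the row before left it, along the tool's axes as they then stand; what a row does not reach is not made up. The controller multiplies each number of a shift by 0.25 m and each number of a turn by 8 degrees. A row lasts 1/8 s, in which the tool goes at most 62.5 mm and 10.7 degrees, less where a joint would pass 70% of its speed; a pose out of reach is approached as far as the arm can. A call with a number of a shift or a turn outside -1 to 1 is refused whole. A call with a gripper value outside its range is refused whole. "grip" is the gripper's target within -1 to 1 (shut at 1, half-way at 0, fully open at -1), set as the call begins (left out, the last holds). The fingers move at their own pace and stop on an object; "squeeze" is the grip in N (left out, the last holds). Time passes only in rows, so rows that do not move let the fingers close. It gives the time, the measured TCP pose, the force and the opening at its end, in the units of the state.
- env.get_obs(): the state, without advancing time (a new reading comes with each control period).
- env.camera(name): name is "scene" or "side" or "wrist"; returns the picture (384x512x3 uint8, red, green, blue); there is no depth.
- env.camera_info(name): a dict with "fx", "fy", "cx", "cy" (pixels), "R" (3x3) and "t" (3): a world point X has camera coordinates R X + t. Camera axes: x right, y down, z forward; pixel columns grow to the right and rows downward; lengths in m; the calibration is good to about 2 mm. A picture is of the moment at which its call begins: read the wrist's pose just before it. camera_info takes no time and is no camera call; for the wrist camera it gives the pose at the moment of the call.
- env.finish_job(): hands the job in, once; it reports no verdict.
The state is a dict: "clock": time; "joints": joint angles; "qvel": joint speeds; "joint_torque": joint torques, N m; "tool_pos": TCP position; "tool_rot": TCP orientation; "force": force on the tool from outside, world axes, zero at the start; "wrist_torque": the same for the moment, N m; "width": finger opening in m.
Only numpy, scipy, OpenCV 4.12 (cv2) and the standard library are available. Lean on these libraries where they do the work, as an engineer would, in place of code of your own. Each camera call takes 0.05 s, during which the arm holds its last target.

## Task

Lift the little cover glass box out of the jig's channel and stand it upright on the bare bench, clear of the jig. Then lay the yellow bracket flat in the channel and press its end squarely against the sprung stop plate with about 8 newtons, so that the pointer stays in the green zone of the scale and never reaches the red one, and keep it there steadily for three seconds as a third hand for the colleague who will screw it down. Finish while still holding the bracket pressed, and leave the screwdriver and the timer alone.

Things in the scene. Friction and masses are not known exactly. Their poses are not given: they have to be found in the camera images.
- jig: Fastening jig fixed to the bench: aluminium base plate 240 (x) x 110 (y) x 12 mm. Origin: centre of its underside, on the bench; x runs along its channel towards the stop plate, z up. The stop plate's face stands at x = +30 mm at rest; behind it, x = 88 to 114 mm, a blue spring housing, top 46 mm above the bench.
- channel (a point): Point on the channel floor (the base plate's top, 12 mm above the bench) above the jig's origin, midway between two dark guide strips 10 mm high and 52 mm apart inside, which run along x from -110 to +20 mm. The channel is open at the top and at its -x end. Axes as the jig's.
- stop_plate (a joint): Travel of the sprung steel stop plate (60 mm wide, 12 mm thick, top 28 mm above the channel floor) along the jig's +x, in m: 0 at rest, 0.042 at most. The spring has 400 N/m and no preload, so 8 N is 0.020. Green zone 0.0125 to 0.0275 (5 to 11 N), red from 0.034 (13.6 N).
- stop_face (a point): Middle of the stop plate's face that looks to the jig's -x, 4 mm above the channel floor; moves with the plate; axes as the jig's.
- bracket: Loose yellow bracket, about 0.2 kg: foot 70 (x) x 44 (y) x 8 mm with four screw holes; on its middle an upright web 56 (x) x 14 (y) mm, top 48 mm above the underside: grip it across the 14 mm. Origin: centre of the underside, z up. Ends alike, either goes first, its x along the jig's; pressed on the stop, its origin is 35 mm before the plate's face.
- glass_box: Loose small cover glass box, white with a light blue lid that does not come off, 33 x 33 x 20 mm, about 60 g, standing in the channel where the bracket has to go. Origin: centre of the underside; z up; x and y along its sides.
- screwdriver: Loose screwdriver with an orange-yellow handle, 20 x 131 x 18 mm, lying to the left of the jig. Origin: centre of the underside; long axis y. Leave alone.
- timer: Loose red timer, 78 x 62 x 17 mm, far to the right, beyond the bracket. Origin: centre of the underside. Leave alone.
- scale (a point): Middle of the scale's green zone, 29 mm above the bench, on a black rail beside the channel (the jig's y = +36 to +50 mm, x = 26 to 82 mm). Zones towards +x: white, green, white, red. A black pointer on the stop plate stands over this point at 8 N. Axes as the jig's.
- printer_top (a point): Middle of the top of the fixed white slide printer with a blue lid, about 190 (x) x 160 (y) mm and 125 mm high, with a small chute at its front (x about 0.48); it stands behind the way from the bracket to the jig: carry things in front of it or well above it.
Not all that is in view belongs to the job. Several things have the shape of the glass_box; the one meant has the colours described above.

How it is judged:
By the outcome, as a careful person would: the job done as asked, in the order asked, and still so for the second after the job is handed in, while the arm keeps its last pose, push and grip.
It also fails if it takes over 70 s, if anything falls off the work surface, if the arm or the gripper's body presses on something with over 40 N, if the wrist force passes 120 N, or if a joint passes its speed limit or range.

## Working session

There is one attempt and no reset: what is moved stays moved. The work goes in short steps, Python scripts to look and compute and a tool call to move; the robot and the scene stay as the last step left them, time stands still between calls to the robot, and variables do not carry over. Pictures are saved under pics/ and viewed, and the job is handed in when it is done.

Besides the shell and the picture viewer there is one more tool, called after "Call:" as name(argument=value, ...) on one line, values as JSON. jog_arm: Moves the arm, as the interface text tells. Shifts and turns lie within -1 to 1; 1 stands for 0.25 m of shift or 8 degrees of turn. Its arguments: {"type":"object","properties":{"translation":{"type":"array","items":{"type":"array","items":{"type":"number","minimum":-1,"maximum":1}}},"turn":{"type":"array","items":{"type":"array","items":{"type":"number","minimum":-1,"maximum":1}}},"grip":{"type":"number"},"squeeze":{"type":"number"}},"required":["translation","turn"]}

```bash
mkdir -p pics; ls
python3 - <<'E'
from workcell import env
import cv2,numpy as np
o=env.get_obs()
for k in o: print(k,np.round(o[k],4))
for n in ["scene","side","wrist"]:
    i=env.camera_info(n); print(n,{k:np.round(v,4).tolist() for k,v in i.items()})
    cv2.imwrite(f"pics/{n}0.png",env.camera(n)[:,:,::-1])
E
```

```text
pics
clock 0.0
joints [1.156  0.2414 0.0037 1.3352 0.     1.5708]
qvel [-0.0004 -0.0001  0.0014  0.0005 -0.0012 -0.0019]
joint_torque [ 1.00000e-04 -3.72319e+01  2.52407e+01  1.71000e-02 -2.00000e-04
 -0.00000e+00]
tool_pos [0.2013 0.4571 0.2524]
tool_rot [-0.6468 -3.0738  0.0033]
force [ 0.1635 -0.2858 -0.6752]
wrist_torque [-0.041  -0.0124  0.0089]
width 0.0853
scene {'fx': 402.5988, 'fy': 402.5988, 'cx': 249.6068, 'cy': 190.2042, 'R': [[0.5586, -0.8292, -0.0188], [-0.5199, -0.3325, -0.7868], [0.6462, 0.4493, -0.6169]], 't': [-0.2709, 0.3242, 0.8813]}
side {'fx': 430.2425, 'fy': 430.2425, 'cx': 259.2587, 'cy': 191.6794, 'R': [[0.9998, -0.02, 0.0082], [-0.0038, -0.5383, -0.8427], [0.0213, 0.8425, -0.5383]], 't': [-0.4688, 0.0696, 1.4511]}
wrist {'fx': 282.9407, 'fy': 282.9407, 'cx': 253.6188, 'cy': 193.6485, 'R': [[0.4013, 0.9159, -0.003], [0.8665, -0.3786, 0.3254], [0.2969, -0.1332, -0.9456]], 't': [-0.4988, -0.0427, 0.3818]}
```

View pics/scene0.png

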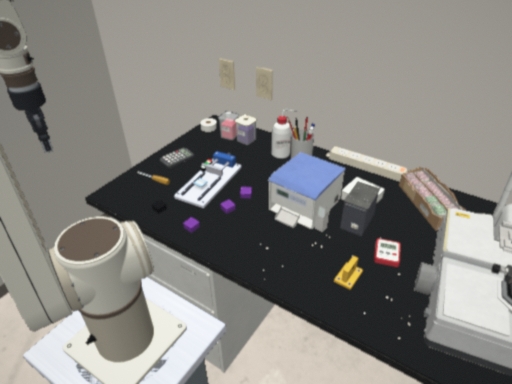

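View pics/side0.png

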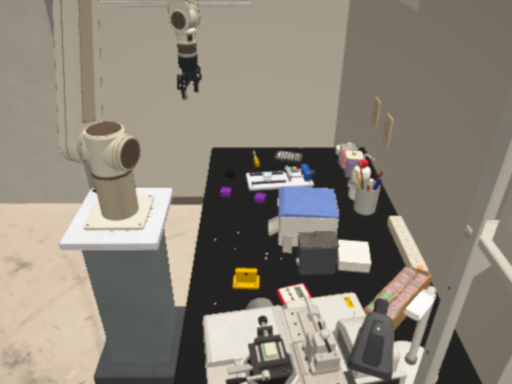

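View pics/wrist0.png

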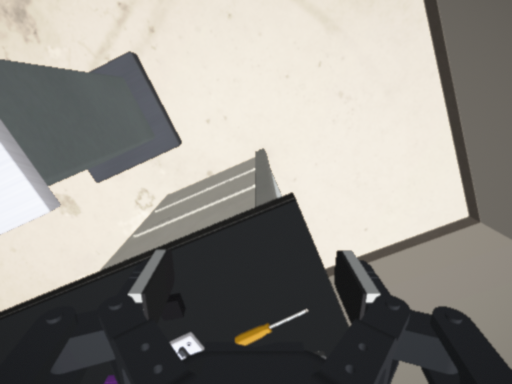

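The scene camera shows the jig at about (210,180), with a pale box in its channel at (201,184). The yellow bracket is at (349,272), the timer at (388,251) and the screwdriver at (155,178). These could be mistaken for the box: purple ones at (191,224), (228,206) and (246,191), and a black one at (158,206). I'll check with close crops.

Run:
```python
import cv2,numpy as np
a=cv2.imread("pics/scene0.png")
j=cv2.resize(a[140:240,130:260],(780,600),interpolation=cv2.INTER_CUBIC);cv2.imwrite("pics/jig_crop.png",j)
b=cv2.resize(a[225:305,310:410],(750,600),interpolation=cv2.INTER_CUBIC);cv2.imwrite("pics/br_crop.png",b)
s=cv2.imread("pics/side0.png")
j=cv2.resize(s[140:215,205:325],(800,500),interpolation=cv2.INTER_CUBIC);cv2.imwrite("pics/jig_crop_s.png",j)
b=cv2.resize(s[255:315,215:295],(800,600),interpolation=cv2.INTER_CUBIC);cv2.imwrite("pics/br_crop_s.png",b)
```

```text
(no output)
```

View pics/jig_crop.png

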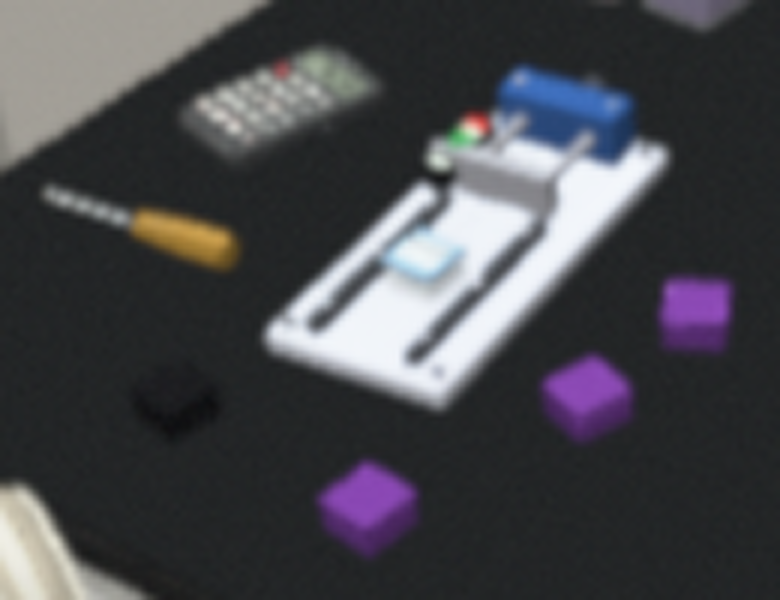

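View pics/br_crop.png

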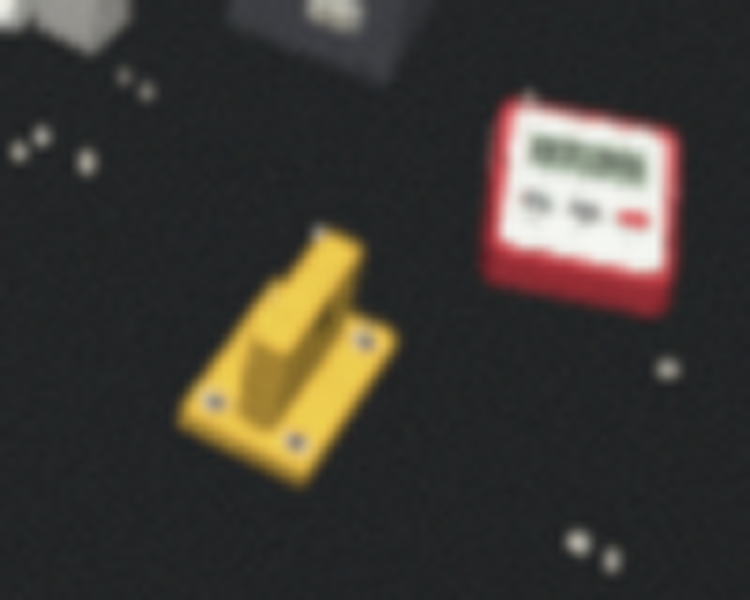

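View pics/jig_crop_s.png

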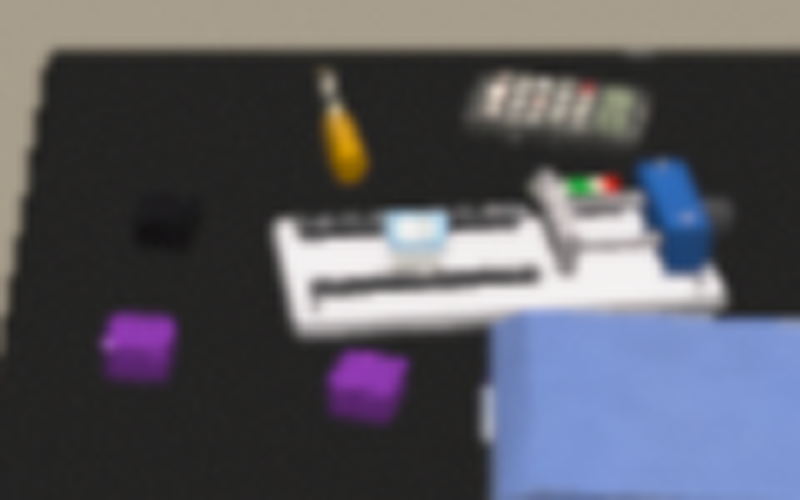

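View pics/br_crop_s.png

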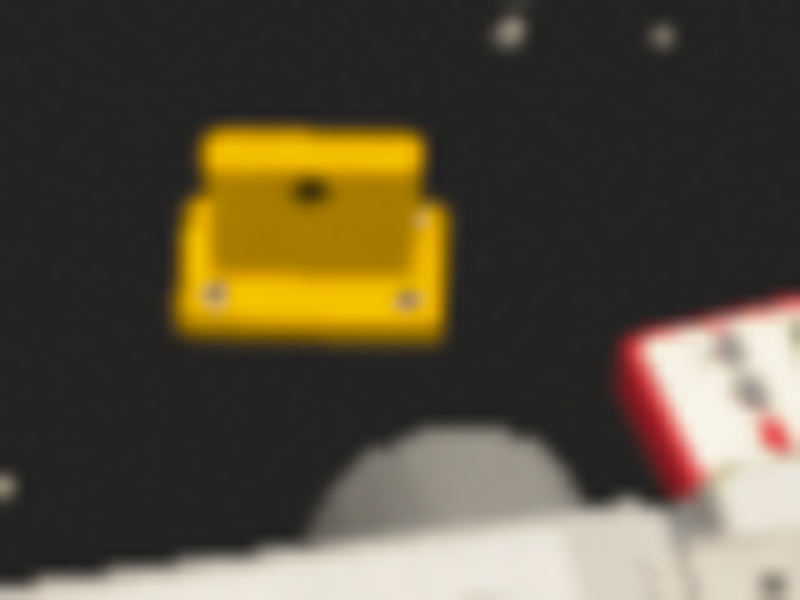

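The box in the channel has a light blue lid and a white body (scene crop (420,260), which is full-image (200,183)). The look-alikes are solid purple or black, so this is the one meant. Next I'll localise things.

```bash
cat > h.py <<'E'
import numpy as np, cv2
from workcell import env
def ray(info,u,v,z):
    R=np.array(info['R']);t=np.array(info['t'])
    d=R.T@np.array([(u-info['cx'])/info['fx'],(v-info['cy'])/info['fy'],1.]); c=-R.T@t
    return c+d*(z-c[2])/d[2]
def crop(p,off,s,u,v): return (u+.5)/s-.5+off[0],(v+.5)/s-.5+off[1]
def proj(info,X):
    X=np.atleast_2d(X); P=X@np.array(info['R']).T+np.array(info['t'])
    return np.c_[info['fx']*P[:,0]/P[:,2]+info['cx'],info['fy']*P[:,1]/P[:,2]+info['cy']]
E
python3 - <<'E'
from h import *
sc=env.camera_info('scene');si=env.camera_info('side')
def S(n,off,s,info,pts):
    for nm,u,v,z in pts: print(n,nm,np.round(ray(info,*crop(0,off,s,u,v),z),4))
S('scene',(130,140),6,sc,[('jigNL',268,330,.012),('jigNR',440,400,.012),('jigFR',668,152,.012),('box',425,253,.032),('plate top L',455,145,.04),('plate top R',555,180,.04)])
S('side',(205,140),800/120,si,[('jigNL',275,222,.012),('jigNR',297,328,.012),('jigFR',725,298,.012),('box',415,228,.032)])
S('scene',(310,225),7.5,sc,[('c1',178,412,.008),('c2',300,472,.008),('c3',398,335,.008),('web1',245,332,.048),('web2',288,350,.048),('web3',365,250,.048),('web4',328,228,.048)])
S('side',(215,255),10,si,[('f1',178,320,.008),('f2',447,328,.008),('web TL',205,130,.048),('TR',423,132,.048),('BL',205,170,.048),('BR',425,170,.048)])
E
```

```text
scene jigNL [0.424  0.2423 0.012 ]
scene jigNR [0.4288 0.131  0.012 ]
scene jigFR [0.6695 0.1599 0.012 ]
scene box [0.5003 0.1972 0.032 ]
scene plate top L [0.5789 0.2395 0.04  ]
scene plate top R [0.5818 0.1723 0.04  ]
side jigNL [0.4219 0.2421 0.012 ]
side jigNR [0.4346 0.127  0.012 ]
side jigFR [0.6719 0.1566 0.012 ]
side box [0.5011 0.2004 0.032 ]
scene c1 [ 0.3896 -0.3121  0.008 ]
scene c2 [ 0.3885 -0.355   0.008 ]
scene c3 [ 0.4595 -0.3599  0.008 ]
scene web1 [ 0.3982 -0.3266  0.048 ]
scene web2 [ 0.3987 -0.3409  0.048 ]
scene web3 [ 0.4518 -0.3451  0.048 ]
scene web4 [ 0.4543 -0.3313  0.048 ]
side f1 [ 0.3896 -0.3583  0.008 ]
side f2 [ 0.4616 -0.3621  0.008 ]
side web TL [ 0.3968 -0.3278  0.048 ]
side TR [ 0.4555 -0.3293  0.048 ]
side BL [ 0.3973 -0.3433  0.048 ]
side BR [ 0.4558 -0.344   0.048 ]
```

```bash
cat >> h.py <<'E'
from scipy.spatial.transform import Rotation as Rn
def plan(pos, ydir_deg, pitch=None):
    """shift/turn in tool axes & units (total) to get to pos with tool down and tool y at ydir (world deg)"""
    o=env.get_obs(); p=np.array(o['tool_pos']); R=Rn.from_rotvec(o['tool_rot']).as_matrix()
    a=np.deg2rad(ydir_deg); y=np.array([np.cos(a),np.sin(a),0]); z=np.array([0,0,-1.]); x=np.cross(y,z)
    G=np.c_[x,y,z]
    rv=Rn.from_matrix(R.T@G).as_rotvec(degrees=True)
    print('cur pos',np.round(p,4),'tool y deg',round(np.degrees(np.arctan2(R[1,1],R[0,1])),2),'tilt z',np.round(R[:,2],4))
    d=np.array(pos)-p
    print('dworld mm',np.round(d*1e3,1),'| shift units in cur axes',np.round(R.T@d/.25,4),'| in goal axes',np.round(G.T@d/.25,4),'| turn units',np.round(rv/8,3))
E
python3 - <<'E'
from h import *
i=env.camera_info('wrist');o=env.get_obs()
R=np.array(i['R']);c=-R.T@np.array(i['t'])
T=Rn.from_rotvec(o['tool_rot']).as_matrix()
print('cam in tool',T.T@(c-o['tool_pos']),'cam z in tool',T.T@R[2],'cam x',T.T@R[0])
plan([.44,.19,.28],7)
plan([.44,.19,.28],187)
E
```

```text
cam in tool [ 8.48094790e-02  1.08438182e-04 -1.20854668e-01] cam z in tool [-3.25404223e-01 -5.22539329e-04  9.45574861e-01] cam x [0.00177086 0.99999776 0.00116203]
cur pos [0.2013 0.4572 0.2526] tool y deg 66.24 tilt z [-6.0e-04 -1.5e-03 -1.0e+00]
dworld mm [ 238.7 -267.2   27.4] | shift units in cur axes [-1.3045 -0.5936 -0.1085] | in goal axes [-1.1772  0.8174 -0.1095] | turn units [-1.000e-02  6.000e-03  7.405e+00]
cur pos [0.2013 0.4572 0.2526] tool y deg 66.24 tilt z [-6.0e-04 -1.5e-03 -1.0e+00]
dworld mm [ 238.7 -267.2   27.4] | shift units in cur axes [-1.3045 -0.5936 -0.1085] | in goal axes [ 1.1772 -0.8174 -0.1095] | turn units [-7.0000e-03 -1.2000e-02 -1.5095e+01]
```

```bash
cat >> h.py <<'E'
def rows(pos,ydir_deg,n):
    o=env.get_obs(); p=np.array(o['tool_pos']); R=Rn.from_rotvec(o['tool_rot']).as_matrix()
    a=np.deg2rad(ydir_deg); y=np.array([np.cos(a),np.sin(a),0]); z=np.array([0,0,-1.]); x=np.cross(y,z)
    rv=Rn.from_matrix(R.T@np.c_[x,y,z]).as_rotvec(); d=(np.array(pos)-p)/n
    tr=[];C=R
    for k in range(n):
        tr.append(np.round(C.T@d/.25,3).tolist()); C=C@Rn.from_rotvec(rv/n).as_matrix()
    print(n,'shift',tr,'turn each',np.round(np.degrees(rv)/8/n,3))
E
python3 - <<'E'
from h import *
rows([.53,.20,.25],7,8)
E
```

```text
8 shift [[-0.202, -0.051, 0.001], [-0.207, -0.025, 0.001], [-0.209, 0.002, 0.001], [-0.207, 0.029, 0.001], [-0.201, 0.055, 0.001], [-0.192, 0.081, 0.001], [-0.18, 0.105, 0.001], [-0.165, 0.127, 0.001]] turn each [-0.001  0.001  0.926]
```

Call:
jog_arm(translation=[[-0.2, -0.05, 0], [-0.21, -0.025, 0], [-0.21, 0, 0], [-0.21, 0.03, 0], [-0.2, 0.055, 0], [-0.19, 0.08, 0], [-0.18, 0.105, 0], [-0.165, 0.127, 0]], turn=[[0, 0, 0.926], [0, 0, 0.926], [0, 0, 0.926], [0, 0, 0.926], [0, 0, 0.926], [0, 0, 0.926], [0, 0, 0.926], [0, 0, 0.926]], grip=0.2)

```text
clock: 1.15
tool_pos: [0.5314, 0.1992, 0.2529]
tool_rot: [-2.087, -2.348, 0.001]
force: [1.0, 0.5, -0.3]
width: 0.0338
```

Call:
jog_arm(translation=[[0, 0, 0], [0, 0, 0], [0, 0, 0]], turn=[[0, 0, 0], [0, 0, 0], [0, 0, 0]])

```text
clock: 1.52
tool_pos: [0.5294, 0.2013, 0.2533]
tool_rot: [-2.08, -2.354, 0.001]
force: [0.4, -1.2, -0.0]
width: 0.0341
```

Run:
```python
from h import *
plan([.53,.2,.25],7)
i=env.camera_info('wrist');im=env.camera('wrist')
import pickle;pickle.dump(i,open('w1.pkl','wb'));cv2.imwrite('pics/w1.png',im[:,:,::-1])
cv2.imwrite('pics/w1b.png',cv2.resize(im[:,:,::-1],(800,600),interpolation=cv2.INTER_CUBIC))
```

```text
cur pos [0.5294 0.2013 0.2533] tool y deg 7.08 tilt z [-6.e-04  0.e+00 -1.e+00]
dworld mm [ 0.6 -1.3 -3.3] | shift units in cur axes [-0.0053  0.0017  0.0132] | in goal axes [-0.0053  0.0017  0.0132] | turn units [-0.004 -0.001  0.011]
```

View pics/w1b.png

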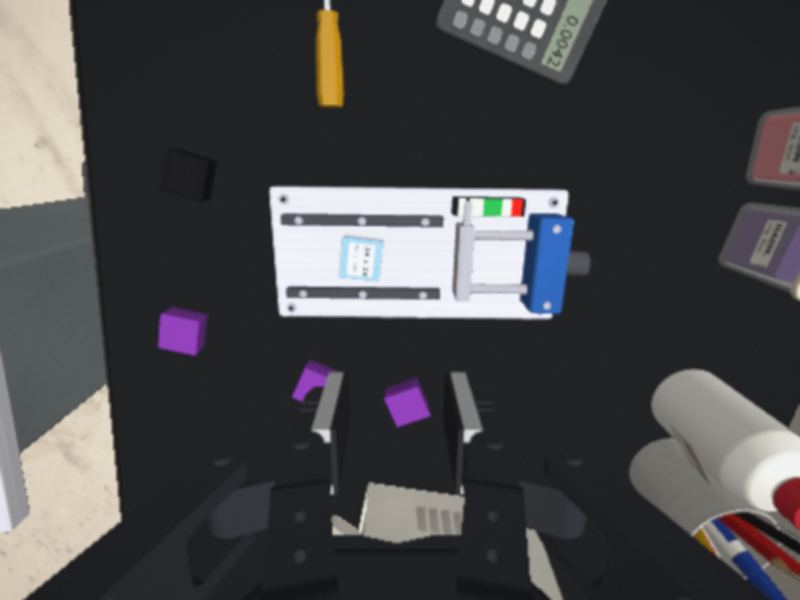

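The wrist view has the whole jig at (270–575, 187–318) in the enlarged picture. The box lid is at (361,259) and the stop plate at (464,262). I'll enlarge it to measure.

Run:
```python
import cv2
a=cv2.imread("pics/w1.png")
cv2.imwrite("pics/w1c.png",cv2.resize(a[112:212,168:288],None,fx=6,fy=6,interpolation=cv2.INTER_CUBIC))
cv2.imwrite("pics/w1d.png",cv2.resize(a[112:212,268:388],None,fx=6,fy=6,interpolation=cv2.INTER_CUBIC))
```

```text
(no output)
```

View pics/w1c.png

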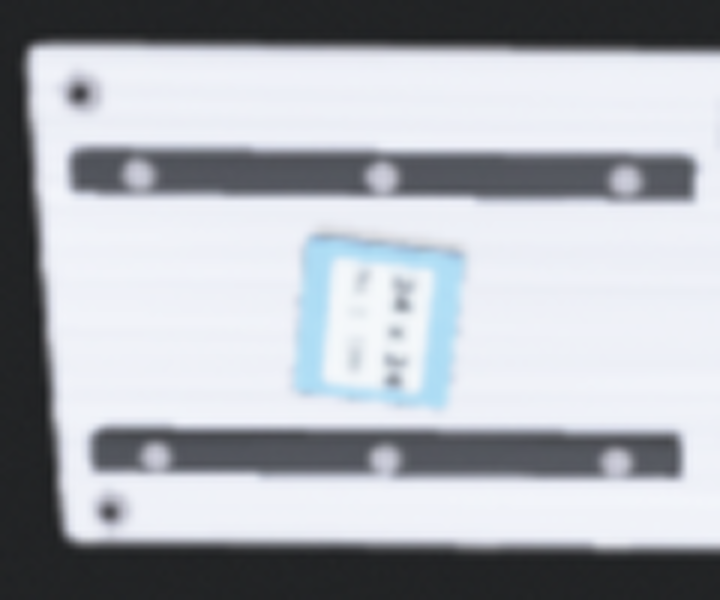

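View pics/w1d.png

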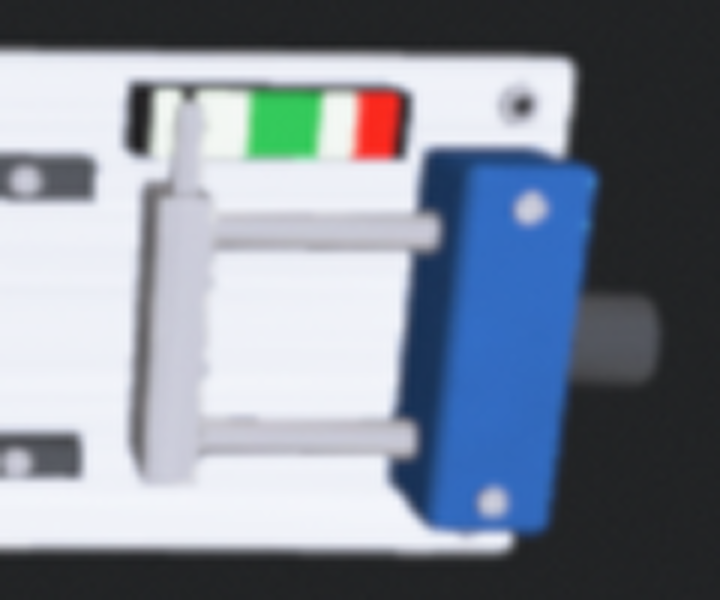

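Run:
```python
from h import *
import pickle
from scipy.optimize import least_squares
i=pickle.load(open('w1.pkl','rb'))
C=lambda u,v:crop(0,(168,112),6,u,v); D=lambda u,v:crop(0,(268,112),6,u,v)
obj=np.array([[-.12,.055,.012],[-.12,-.055,.012],[.12,.055,.012],[.12,-.055,.012],])
px=np.array([C(27,45),C(67,543),D(577,58),D(512,553)])
def tf(q,P):
    c,s=np.cos(q[2]),np.sin(q[2]); return np.c_[q[0]+c*P[:,0]-s*P[:,1],q[1]+s*P[:,0]+c*P[:,1],P[:,2]]
r=least_squares(lambda q:(proj(i,tf(q,obj))-px).ravel(),[.547,.2,.12]);print('jig',np.round(r.x,4),np.degrees(r.x[2]),'res px',np.round(r.fun,2))
b=np.array([[-1,1],[1,1],[1,-1],[-1,-1]])*.0165
bo=np.c_[b,np.full(4,.032)]
bp=np.array([C(308,235),C(465,252),C(445,408),C(296,392)])
rb=least_squares(lambda q:(proj(i,tf(q,bo))-bp).ravel(),[.5,.2,.05]);print('box',np.round(rb.x,4),np.degrees(rb.x[2]),np.round(rb.fun,2))
c,s=np.cos(r.x[2]),np.sin(r.x[2]); d=rb.x[:2]-r.x[:2];print('box in jig',np.array([[c,s],[-s,c]])@d)
# stop plate face top edge
for p in [(162,190),(143,480)]:
    X=ray(i,*D(*p),.040)[:2]-r.x[:2]; print('plate face jig',np.array([[c,s],[-s,c]])@X)
```

```text
jig [0.5456 0.2043 0.115 ] 6.591655115194665 res px [-0.68  0.12 -0.56  0.    0.75  0.04  0.49  0.1 ]
box [0.5    0.2009 0.0078] 0.4450376761165833 [-0.53 -0.08  0.3   0.25  0.8   0.08 -0.55 -0.23]
box in jig [-0.04572089  0.0018528 ]
plate face jig [0.03056815 0.031237  ]
plate face jig [ 0.03008171 -0.02878948]
```

Run:
```python
from h import *
import pickle
i=pickle.load(open('w1.pkl','rb'))
for n,u,v,z in [('black',188,172,.02),('purpleL',182,330,.02),('purpleM',310,380,.02),('purpleR',407,400,.02),('edgeT',80,150,0),('edge',92,250,0),('edgeB',108,370,0),('free',200,250,0),('driver',330,100,.01)]:
    print(n,np.round(ray(i,u/1.5625,v/1.5625,z),3))
print(env.finger_overhang)
rows([.5,.2005,.11],0.5,5)
```

```text
black [0.361 0.249 0.02 ]
purpleL [0.352 0.115 0.02 ]
purpleM [0.465 0.081 0.02 ]
purpleR [0.555 0.071 0.02 ]
edgeT [0.267 0.253 0.   ]
edge [0.268 0.171 0.   ]
edgeB [0.272 0.056 0.   ]
free [0.361 0.183 0.   ]
driver [0.464 0.314 0.01 ]
0.022
5 shift [[0.002, -0.023, 0.115], [0.002, -0.023, 0.115], [0.001, -0.024, 0.115], [0.001, -0.024, 0.115], [0.0, -0.024, 0.115]] turn each [-0.    -0.     0.165]
```

Call:
jog_arm(translation=[[0.002, -0.023, 0.115], [0.002, -0.023, 0.115], [0.001, -0.024, 0.115], [0.001, -0.024, 0.115], [0, -0.024, 0.115], [0, 0, 0], [0, 0, 0]], turn=[[0, 0, 0.165], [0, 0, 0.165], [0, 0, 0.165], [0, 0, 0.165], [0, 0, 0.165], [0, 0, 0], [0, 0, 0]], grip=-0.31)

```text
clock: 2.45
tool_pos: [0.5014, 0.2006, 0.1109]
tool_rot: [2.212, 2.23, 0.003]
force: [0.1, 0.4, 0.2]
width: 0.0557
```

Run:
```python
from h import *
plan([.5,.2005,.036],0.5)
i=env.camera_info('wrist');im=env.camera('wrist')
import pickle;pickle.dump(i,open('w2.pkl','wb'));cv2.imwrite('pics/w2.png',im[:,:,::-1])
cv2.imwrite('pics/w2b.png',cv2.resize(im[:,:,::-1],(800,600),interpolation=cv2.INTER_CUBIC))
o=env.get_obs();print(o['width'],proj(i,np.array([[.5,.2005,.032],o['tool_pos']+np.array([0,0,-.022])]))*1.5625)
```

```text
cur pos [0.5014 0.2006 0.1109] tool y deg 0.45 tilt z [ 1.9e-03  8.0e-04 -1.0e+00]
dworld mm [ -1.4  -0.1 -74.9] | shift units in cur axes [-0.0004 -0.0063  0.2994] | in goal axes [-2.000e-04 -5.700e-03  2.995e-01] | turn units [ 0.014 -0.005 -0.006]
0.05608049306245361 [[394.53953595 332.55388103]
 [399.45194227 393.18995918]]
```

View pics/w2b.png

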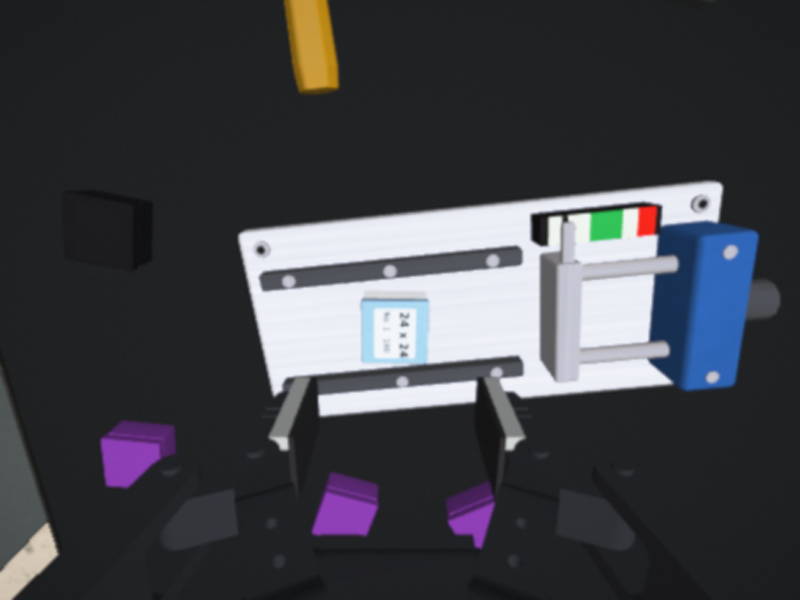

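The predicted lid centre (394,332) matches the picture (395,331), so I'm descending.

Call:
jog_arm(translation=[[0, -0.006, 0.1], [0, 0, 0.1], [0, 0, 0.06], [0, 0, 0.031], [0, 0, 0], [0, 0, 0]], turn=[[0, 0, 0], [0, 0, 0], [0, 0, 0], [0, 0, 0], [0, 0, 0], [0, 0, 0]])

```text
clock: 3.25
tool_pos: [0.5001, 0.2, 0.0377]
tool_rot: [2.214, 2.228, 0.002]
force: [0.4, -1.4, 0.1]
width: 0.056
```

Call:
jog_arm(translation=[[0, 0, 0], [0, 0, 0], [0, 0, 0], [0, 0, 0], [0, 0, 0]], turn=[[0, 0, 0], [0, 0, 0], [0, 0, 0], [0, 0, 0], [0, 0, 0]], grip=1, squeeze=25)

```text
clock: 3.88
tool_pos: [0.4999, 0.1999, 0.0376]
tool_rot: [2.214, 2.228, 0.002]
force: [-0.5, -0.3, 4.8]
width: 0.0325
```

Call:
jog_arm(translation=[[0, 0, -0.05], [0, 0, -0.1], [0, 0, -0.1], [0, 0, 0], [0, 0, 0]], turn=[[0, 0, 0], [0, 0, 0], [0, 0, 0], [0, 0, 0], [0, 0, 0]])

```text
clock: 4.5
tool_pos: [0.4988, 0.1995, 0.0987]
tool_rot: [-2.214, -2.228, 0.002]
force: [-0.2, -0.4, 0.3]
width: 0.0324
```

Run:
```python
from h import *
rows([.365,.182,.10],0.5,5)
im=env.camera('wrist')
cv2.imwrite('pics/w3b.png',cv2.resize(im[:,:,::-1],(800,600),interpolation=cv2.INTER_CUBIC))
```

```text
5 shift [[-0.013, -0.107, -0.001], [-0.013, -0.107, -0.001], [-0.013, -0.107, -0.001], [-0.013, -0.107, -0.001], [-0.013, -0.107, -0.001]] turn each [-0.002  0.001 -0.003]
```

View pics/w3b.png

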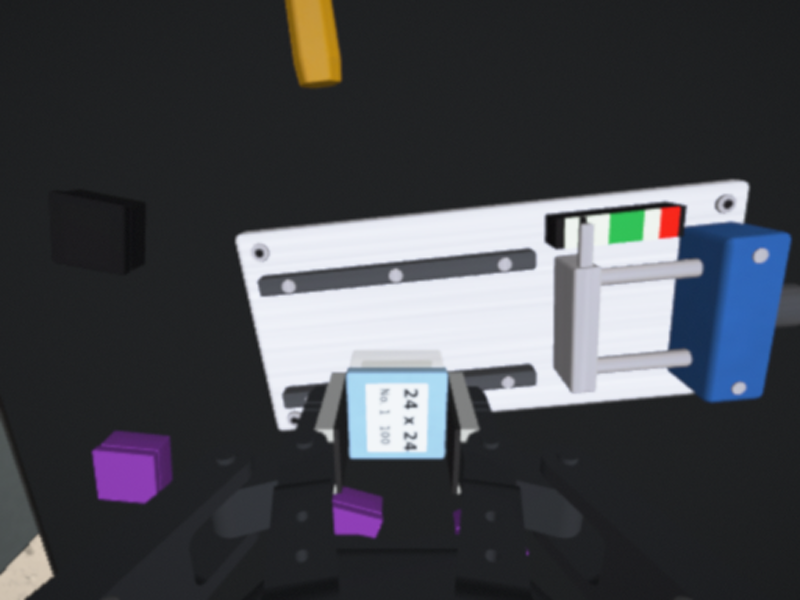

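The box is held level between the pads at (397,410). I'm carrying it to the bare patch at about (0.365, 0.182).

Call:
jog_arm(translation=[[-0.013, -0.107, 0], [-0.013, -0.107, 0], [-0.013, -0.107, 0], [-0.013, -0.107, 0], [-0.013, -0.107, 0], [0, 0, 0], [0, 0, 0]], turn=[[0, 0, 0], [0, 0, 0], [0, 0, 0], [0, 0, 0], [0, 0, 0], [0, 0, 0], [0, 0, 0]])

```text
clock: 5.42
tool_pos: [0.3664, 0.1828, 0.0991]
tool_rot: [2.214, 2.228, 0.001]
force: [0.5, -0.3, -0.8]
width: 0.0324
```

Call:
jog_arm(translation=[[0, 0, 0.1], [0, 0, 0.1], [0, 0, 0.05], [0, 0, 0.02], [0, 0, 0.01], [0, 0, 0], [0, 0, 0]], turn=[[0, 0, 0], [0, 0, 0], [0, 0, 0], [0, 0, 0], [0, 0, 0], [0, 0, 0], [0, 0, 0]])

```text
clock: 6.3
tool_pos: [0.3662, 0.1828, 0.0298]
tool_rot: [2.214, 2.228, 0.002]
force: [-0.5, -0.9, -0.8]
width: 0.0324
```

Call:
jog_arm(translation=[[0, 0, 0.006], [0, 0, 0.006], [0, 0, 0.003], [0, 0, 0], [0, 0, 0]], turn=[[0, 0, 0], [0, 0, 0], [0, 0, 0], [0, 0, 0], [0, 0, 0]])

```text
clock: 6.92
tool_pos: [0.3656, 0.1826, 0.0256]
tool_rot: [-2.214, -2.229, 0.0]
force: [-0.5, 0.1, 1.0]
width: 0.0322
```

Call:
jog_arm(translation=[[0, 0, 0], [0, 0, 0], [0, 0, 0], [0, 0, 0]], turn=[[0, 0, 0], [0, 0, 0], [0, 0, 0], [0, 0, 0]], grip=-0.15)

```text
clock: 7.42
tool_pos: [0.3657, 0.1826, 0.0255]
tool_rot: [2.214, 2.229, 0.0]
force: [-0.7, -0.3, 0.2]
width: 0.0494
```

Call:
jog_arm(translation=[[0, 0, -0.06], [0, 0, -0.2], [0, 0, -0.22], [0, 0, -0.22], [0, 0, 0], [0, 0, 0]], turn=[[0, 0, 0], [0, 0, 0], [0, 0, 0], [0, 0, 0], [0, 0, 0], [0, 0, 0]])

```text
clock: 8.18
tool_pos: [0.3654, 0.1825, 0.2002]
tool_rot: [-2.214, -2.229, 0.0]
force: [-0.6, -0.1, -0.0]
width: 0.049
```

Run:
```python
from h import *
o=env.get_obs();print(o['tool_pos'],o['joints'])
im=env.camera('wrist')
cv2.imwrite('pics/w4b.png',cv2.resize(im[:,:,::-1],(800,600),interpolation=cv2.INTER_CUBIC))
# goal yaw: tool y along bracket y: -92 or 88
rows([.42,-.25,.24],-90,16)
rows([.42,-.25,.24],88,16)
```

```text
[0.36540444 0.18245139 0.20023218] [ 4.63092795e-01  9.40083755e-02 -3.16021766e-01  1.16084207e+00
  7.99481263e-06  2.02747826e+00]
16 shift [[-0.108, 0.013, -0.01], [-0.106, 0.024, -0.01], [-0.103, 0.034, -0.01], [-0.1, 0.044, -0.01], [-0.095, 0.054, -0.01], [-0.089, 0.063, -0.01], [-0.082, 0.071, -0.01], [-0.075, 0.079, -0.01], [-0.067, 0.086, -0.01], [-0.058, 0.092, -0.01], [-0.049, 0.097, -0.01], [-0.039, 0.102, -0.01], [-0.029, 0.105, -0.01], [-0.018, 0.107, -0.01], [-0.008, 0.109, -0.01], [0.003, 0.109, -0.01]] turn each [-0.     0.001  0.706]
16 shift [[-0.108, 0.013, -0.01], [-0.109, 0.003, -0.01], [-0.109, -0.008, -0.01], [-0.107, -0.018, -0.01], [-0.105, -0.028, -0.01], [-0.102, -0.038, -0.01], [-0.098, -0.048, -0.01], [-0.093, -0.057, -0.01], [-0.087, -0.065, -0.01], [-0.08, -0.073, -0.01], [-0.073, -0.081, -0.01], [-0.065, -0.087, -0.01], [-0.056, -0.093, -0.01], [-0.047, -0.098, -0.01], [-0.038, -0.102, -0.01], [-0.028, -0.105, -0.01]] turn each [-0.001 -0.    -0.685]
```

View pics/w4b.png

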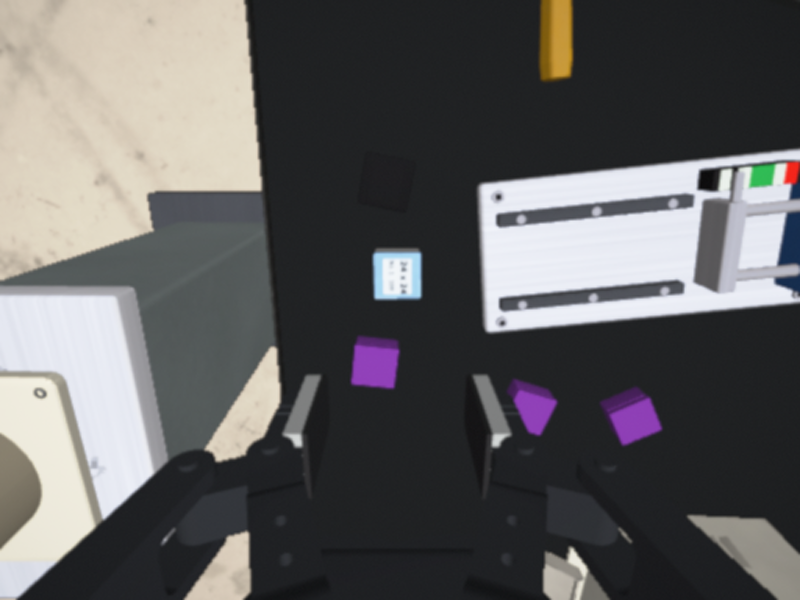

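The box stands upright on the bare bench at (397,274). The jig, the black box and the purple box are all clear of it. Next is the bracket.

Run:
```python
from h import *
rows([.42,-.336,.22],88,14)
```

```text
14 shift [[-0.148, 0.015, -0.006], [-0.149, -0.001, -0.006], [-0.148, -0.018, -0.006], [-0.145, -0.034, -0.006], [-0.14, -0.049, -0.006], [-0.134, -0.064, -0.006], [-0.126, -0.079, -0.006], [-0.117, -0.092, -0.006], [-0.106, -0.104, -0.006], [-0.094, -0.115, -0.006], [-0.081, -0.125, -0.006], [-0.067, -0.133, -0.006], [-0.052, -0.139, -0.006], [-0.037, -0.144, -0.006]] turn each [-0.001 -0.    -0.782]
```

Call:
jog_arm(translation=[[-0.148, 0.015, -0.006], [-0.149, 0, -0.006], [-0.148, -0.018, -0.006], [-0.145, -0.034, -0.006], [-0.14, -0.049, -0.006], [-0.134, -0.064, -0.006], [-0.126, -0.079, -0.006], [-0.117, -0.092, -0.006]], turn=[[0, 0, -0.782], [0, 0, -0.782], [0, 0, -0.782], [0, 0, -0.782], [0, 0, -0.782], [0, 0, -0.782], [0, 0, -0.782], [0, 0, -0.782]], grip=0)

```text
clock: 9.22
tool_pos: [0.396, -0.1142, 0.2106]
tool_rot: [-1.057, -2.954, 0.0]
force: [0.9, 0.7, -0.7]
width: 0.0427
```

Call:
jog_arm(translation=[[-0.106, -0.104, -0.006], [-0.094, -0.115, -0.006], [-0.081, -0.125, -0.006], [-0.067, -0.133, -0.006], [-0.052, -0.139, -0.006], [-0.037, -0.144, -0.006], [0, 0, 0], [0, 0, 0]], turn=[[0, 0, -0.782], [0, 0, -0.782], [0, 0, -0.782], [0, 0, -0.782], [0, 0, -0.782], [0, 0, -0.782], [0, 0, 0], [0, 0, 0]])

```text
clock: 10.22
tool_pos: [0.4195, -0.3341, 0.2197]
tool_rot: [-0.057, -3.138, -0.005]
force: [0.5, -0.1, -0.1]
width: 0.0426
```

Run:
```python
from h import *
plan([.425,-.336,.12],88)
i=env.camera_info('wrist');im=env.camera('wrist')
import pickle;pickle.dump(i,open('w5.pkl','wb'));cv2.imwrite('pics/w5.png',im[:,:,::-1])
cv2.imwrite('pics/w5b.png',cv2.resize(im[:,:,::-1],(800,600),interpolation=cv2.INTER_CUBIC))
```

```text
cur pos [ 0.4195 -0.3341  0.2197] tool y deg 87.9 tilt z [-0.0031  0.0029 -1.    ]
dworld mm [  5.5  -1.9 -99.7] | shift units in cur axes [-0.0237 -0.0079  0.3986] | in goal axes [-0.0224 -0.0068  0.3987] | turn units [ 0.02  -0.023 -0.012]
```

View pics/w5b.png

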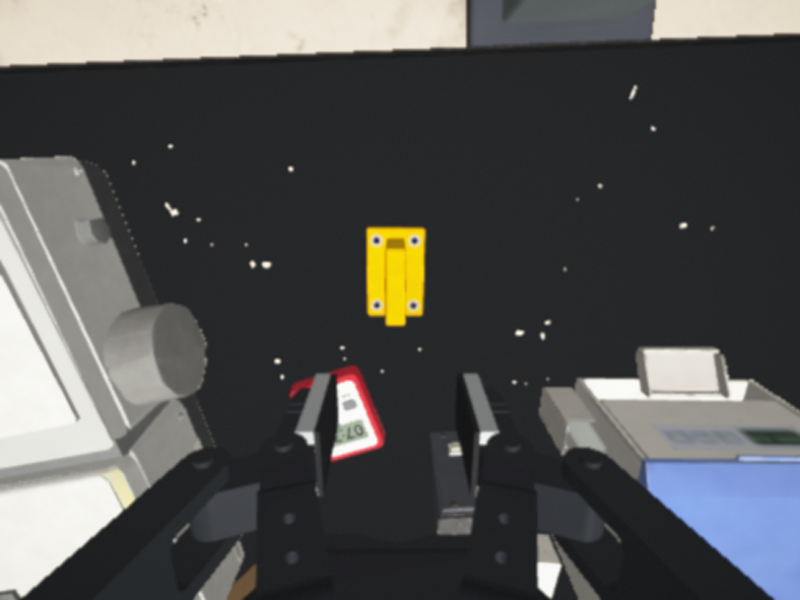

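The bracket is at (396,273), pointing along x, with the timer well away at (340,415). I'll enlarge it to measure.

Run:
```python
import cv2
a=cv2.imread("pics/w5.png")
cv2.imwrite("pics/w5c.png",cv2.resize(a[140:215,215:290],None,fx=8,fy=8,interpolation=cv2.INTER_CUBIC))
```

```text
(no output)
```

View pics/w5c.png

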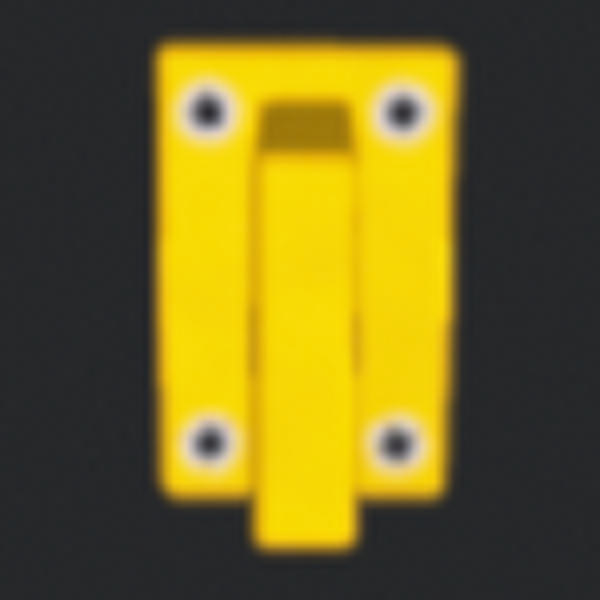

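Run:
```python
from h import *
import pickle
from scipy.optimize import least_squares
i=pickle.load(open('w5.pkl','rb'))
C=lambda u,v:crop(0,(215,140),8,u,v)
def tf(q,P):
    c,s=np.cos(q[2]),np.sin(q[2]); return np.c_[q[0]+c*P[:,0]-s*P[:,1],q[1]+s*P[:,0]+c*P[:,1],P[:,2]]
# image top = toward robot (-x); left = -y ... camera x = tool y = +y?  left->-y
obj=np.array([[-35,-22,8],[-35,22,8],[35,22,8],[35,-22,8],[-28,-7,48],[-28,7,48],[28,7,48],[28,-7,48]])/1e3
px=np.array([C(155,44),C(461,46),C(446,497),C(160,497),C(257,153),C(355,153),C(357,550),C(252,550)])
r=least_squares(lambda q:(proj(i,tf(q,obj))-px).ravel(),[.425,-.336,-.03]);print(np.round(r.x,4),np.degrees(r.x[2]),np.round(r.fun,2))
print(proj(i,np.array([[.4,-.336,0],[.4,-.32,0]])))
x,y,a=r.x
rows([x,y,.09],90+np.degrees(a),4)
```

```text
[ 0.4238 -0.3345 -0.0425] -2.432667685033828 [ 0.28  0.46 -0.51  0.48 -0.21 -0.03  0.46 -0.26 -0.48 -0.24  0.62 -0.14
 -0.35 -0.1   0.19 -0.18]
[[250.81741303 153.92258989]
 [263.99158577 153.46340885]]
4 shift [[-0.004, -0.001, 0.13], [-0.004, -0.001, 0.13], [-0.004, -0.001, 0.13], [-0.004, -0.001, 0.13]] turn each [ 0.004 -0.005  0.012]
```

Call:
jog_arm(translation=[[-0.004, -0.001, 0.13], [-0.004, -0.001, 0.13], [-0.004, -0.001, 0.13], [-0.004, -0.001, 0.13], [0, 0, 0], [0, 0, 0]], turn=[[0, 0, 0.012], [0, 0, 0.012], [0, 0, 0.012], [0, 0, 0.012], [0, 0, 0], [0, 0, 0]])

```text
clock: 11.02
tool_pos: [0.4249, -0.3359, 0.0926]
tool_rot: [0.065, 3.14, -0.001]
force: [0.8, -0.1, 1.0]
width: 0.0428
```

Run:
```python
from h import *
plan([.4238,-.3345,.038],87.6)
i=env.camera_info('wrist');im=env.camera('wrist')
print(proj(i,[[.4238,-.3345,.048]])*1.5625)
cv2.imwrite('pics/w6b.png',cv2.resize(im[:,:,::-1],(800,600),interpolation=cv2.INTER_CUBIC))
```

```text
cur pos [ 0.4249 -0.3359  0.0926] tool y deg 87.62 tilt z [ 8.e-04 -6.e-04 -1.e+00]
dworld mm [ -1.1   1.4 -54.6] | shift units in cur axes [0.0048 0.0056 0.2186] | in goal axes [0.0046 0.0055 0.2186] | turn units [-0.004  0.006  0.002]
[[398.68608265 363.23708646]]
```

View pics/w6b.png

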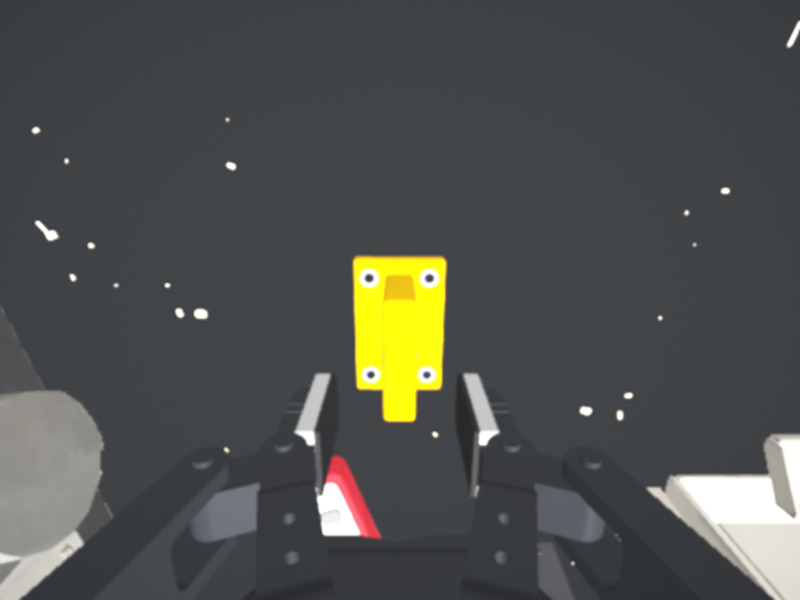

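The web top is centred at (399,361), against a predicted (399,363), and the jaws straddle it. I'm descending and gripping.

Call:
jog_arm(translation=[[0.005, 0.006, 0.08], [0, 0, 0.08], [0, 0, 0.04], [0, 0, 0.016], [0, 0, 0], [0, 0, 0]], turn=[[0, 0, 0], [0, 0, 0], [0, 0, 0], [0, 0, 0], [0, 0, 0], [0, 0, 0]])

```text
clock: 11.82
tool_pos: [0.4237, -0.3351, 0.0383]
tool_rot: [0.067, 3.14, -0.001]
force: [0.0, 0.0, -0.2]
width: 0.0424
```

Call:
jog_arm(translation=[[0, 0, 0], [0, 0, 0], [0, 0, 0], [0, 0, 0], [0, 0, 0], [0, 0, 0]], turn=[[0, 0, 0], [0, 0, 0], [0, 0, 0], [0, 0, 0], [0, 0, 0], [0, 0, 0]], grip=1, squeeze=70)

```text
clock: 12.58
tool_pos: [0.4235, -0.335, 0.0381]
tool_rot: [0.067, 3.14, -0.001]
force: [-0.0, -0.1, 5.1]
width: 0.0128
```

Run:
```python
from h import *
plan([.4238,-.3345,.038],87.6)
```

```text
cur pos [ 0.4235 -0.335   0.0381] tool y deg 87.57 tilt z [ 9.e-04 -8.e-04 -1.e+00]
dworld mm [ 0.3  0.5 -0.1] | shift units in cur axes [-0.0009  0.0021  0.0004] | in goal axes [-0.0009  0.0021  0.0004] | turn units [-0.006  0.007 -0.004]
```

Call:
jog_arm(translation=[[0, 0, -0.05], [0, 0, -0.15], [0, 0, -0.2], [0, 0, -0.2], [0, 0, -0.1], [0, 0, 0], [0, 0, 0]], turn=[[0, 0, 0], [0, 0, 0], [0, 0, 0], [0, 0, 0], [0, 0, 0], [0, 0, 0], [0, 0, 0]])

```text
clock: 13.45
tool_pos: [0.4223, -0.3339, 0.211]
tool_rot: [-0.067, -3.138, -0.003]
force: [-0.4, -0.6, -2.5]
width: 0.0133
```

Run:
```python
from h import *
im=env.camera('wrist')
cv2.imwrite('pics/w7b.png',cv2.resize(im[:,:,::-1],(800,600),interpolation=cv2.INTER_CUBIC))
rows([.40,0.0,.215],92,8)
```

```text
8 shift [[0.018, 0.166, -0.002], [0.017, 0.166, -0.002], [0.015, 0.167, -0.002], [0.013, 0.167, -0.002], [0.012, 0.167, -0.002], [0.01, 0.167, -0.002], [0.008, 0.167, -0.002], [0.007, 0.167, -0.002]] turn each [ 0.002 -0.003 -0.069]
```

View pics/w7b.png

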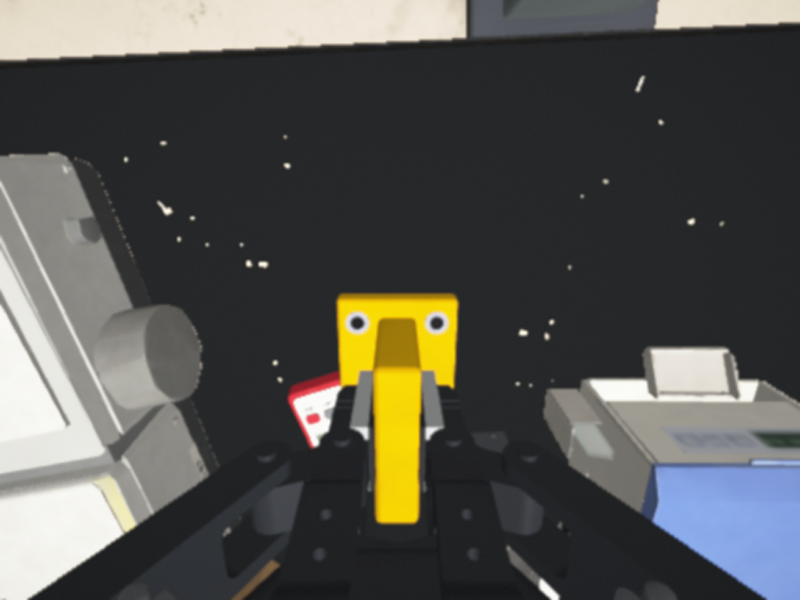

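The bracket is held at (397,430) and hangs level. I'm carrying it in front of the printer at z about 0.21.

Call:
jog_arm(translation=[[0.018, 0.166, 0], [0.017, 0.166, 0], [0.015, 0.167, 0], [0.013, 0.167, 0], [0.012, 0.167, 0], [0.01, 0.167, 0], [0.008, 0.167, 0], [0.007, 0.167, 0]], turn=[[0, 0, -0.069], [0, 0, -0.069], [0, 0, -0.069], [0, 0, -0.069], [0, 0, -0.069], [0, 0, -0.069], [0, 0, -0.069], [0, 0, -0.069]])

```text
clock: 14.5
tool_pos: [0.3997, 0.0004, 0.2109]
tool_rot: [0.055, -3.138, -0.0]
force: [0.5, 0.1, -1.4]
width: 0.0128
```

Run:
```python
from h import *
rows([.5257,.202,.19],96.6,7)
```

```text
7 shift [[-0.076, 0.113, 0.012], [-0.077, 0.112, 0.012], [-0.079, 0.111, 0.012], [-0.08, 0.11, 0.012], [-0.081, 0.109, 0.012], [-0.082, 0.108, 0.012], [-0.084, 0.107, 0.012]] turn each [ 0.    -0.003 -0.082]
```

Call:
jog_arm(translation=[[-0.076, 0.113, 0.01], [-0.077, 0.112, 0.01], [-0.079, 0.111, 0.01], [-0.08, 0.11, 0.01], [-0.081, 0.109, 0.01], [-0.082, 0.108, 0.01], [-0.084, 0.107, 0.01], [0, 0, 0]], turn=[[0, 0, -0.082], [0, 0, -0.082], [0, 0, -0.082], [0, 0, -0.082], [0, 0, -0.082], [0, 0, -0.082], [0, 0, -0.082], [0, 0, 0]])

```text
clock: 15.5
tool_pos: [0.527, 0.2023, 0.1922]
tool_rot: [0.184, -3.132, 0.001]
force: [-0.2, 0.0, -1.5]
width: 0.0132
```

Call:
jog_arm(translation=[[0, 0, 0.08], [0, 0, 0.12], [0, 0, 0.06], [0, 0, 0], [0, 0, 0]], turn=[[0, 0, 0], [0, 0, 0], [0, 0, 0], [0, 0, 0], [0, 0, 0]])

```text
clock: 16.12
tool_pos: [0.5277, 0.2008, 0.1309]
tool_rot: [-0.18, 3.135, 0.0]
force: [0.2, 0.3, -0.8]
width: 0.0129
```

Run:
```python
from h import *
plan([.5257,.202,.075],96.6)
i=env.camera_info('wrist');im=env.camera('wrist')
import pickle;pickle.dump(i,open('w8.pkl','wb'));cv2.imwrite('pics/w8.png',im[:,:,::-1])
cv2.imwrite('pics/w8b.png',cv2.resize(im[:,:,::-1],(800,600),interpolation=cv2.INTER_CUBIC))
```

```text
cur pos [0.5277 0.2008 0.1309] tool y deg 96.56 tilt z [ 1.1e-03  4.0e-04 -1.0e+00]
dworld mm [ -2.    1.2 -55.9] | shift units in cur axes [0.0078 0.0055 0.2234] | in goal axes [0.0076 0.0056 0.2234] | turn units [ 0.002  0.008 -0.005]
```

View pics/w8b.png

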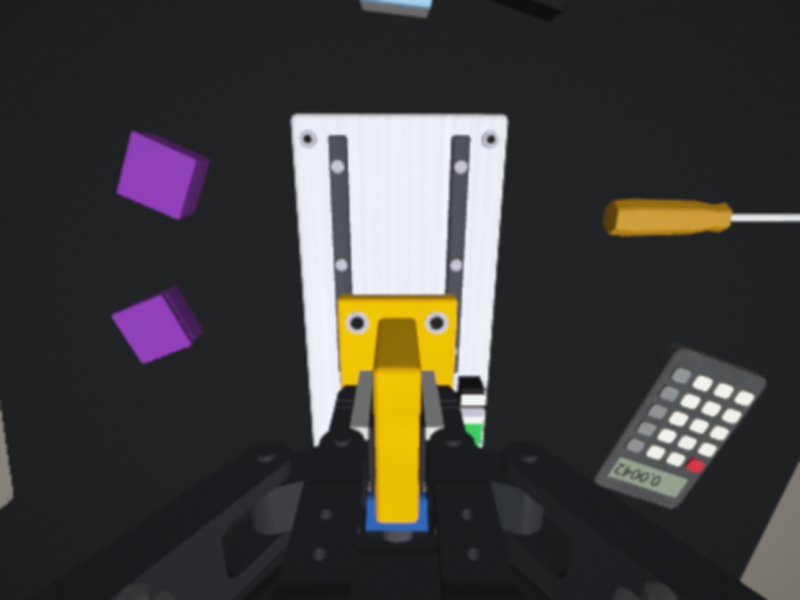

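Run:
```python
import cv2
a=cv2.imread("pics/w8.png")
cv2.imwrite("pics/w8c.png",cv2.resize(a[65:200,180:335],None,fx=4.4,fy=4.4,interpolation=cv2.INTER_CUBIC))
```

```text
(no output)
```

View pics/w8c.png

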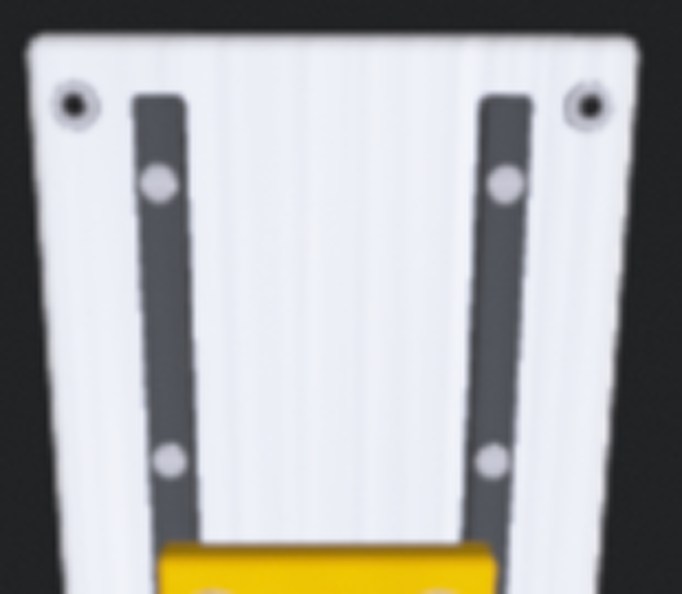

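Run:
```python
from h import *
import pickle
from scipy.optimize import least_squares
i=pickle.load(open('w8.pkl','rb'))
C=lambda u,v:crop(0,(180,65),4.4,u,v)
def tf(q,P):
    c,s=np.cos(q[2]),np.sin(q[2]); return np.c_[q[0]+c*P[:,0]-s*P[:,1],q[1]+s*P[:,0]+c*P[:,1],P[:,2]]
P=np.array([[-120,-55,12],[-120,55,12],[-110,-26,22],[-110,26,22]])/1e3
px=np.array([C(27,36),C(639,36),C(185,96),C(480,96)])
L=[(170,462),(492,462),(159,184),(505,184)]
def f(q):
    e=(proj(i,tf(q,P))-px).ravel()
    # screws: unknown x, y symmetric at +-q[3], x q[4],q[5]
    S=np.array([[q[5],-q[3],.022],[q[5],q[3],.022],[q[4],-q[3],.022],[q[4],q[3],.022]])
    return np.r_[e,(proj(i,tf(q,S))-np.array([C(*l) for l in L])).ravel()]
r=least_squares(f,[.5456,.204,.115,.031,-.09,-.05]);print(np.round(r.x,4),np.degrees(r.x[2]));print(np.round(r.fun,2))
# bracket foot near edge at z: TCP .1309-.038 +.008
for u in (159,497): print(ray(i,*C(u,548),.1309-.038+.008))
```

```text
[ 0.5456  0.2045  0.1153  0.0305 -0.0954 -0.045 ] 6.605474111022525
[-1.01  0.15  0.74  0.31 -0.74 -0.17  0.71 -0.1   0.11 -0.05  0.1   0.05
  0.04 -0.04  0.05  0.05]
[0.49491798 0.17620215 0.1009    ]
[0.48990769 0.21896085 0.1009    ]
```

A second wrist view gives the same jig pose: (0.5456, 0.2045), yaw 6.6°. The bracket is aligned to within 1 mm of the channel axis. I'm lowering it.

Call:
jog_arm(translation=[[0, 0.003, 0.08], [0, 0, 0.1], [0, 0, 0.08], [0, 0, 0.03], [0, 0, 0.01], [0, 0, 0], [0, 0, 0]], turn=[[0, 0, 0], [0, 0, 0], [0, 0, 0], [0, 0, 0], [0, 0, 0], [0, 0, 0], [0, 0, 0]])

```text
clock: 17.05
tool_pos: [0.5278, 0.2019, 0.056]
tool_rot: [-0.18, 3.135, 0.001]
force: [-0.6, 0.0, -1.5]
width: 0.0131
```

Run:
```python
from h import *
plan([.5277,.2016,.0502],96.6)
im=env.camera('wrist')
cv2.imwrite('pics/w9b.png',cv2.resize(im[:,:,::-1],(800,600),interpolation=cv2.INTER_CUBIC))
im=env.camera('scene')
cv2.imwrite('pics/s9b.png',cv2.resize(im[120:220,140:270,::-1],None,fx=6,fy=6,interpolation=cv2.INTER_CUBIC))
```

```text
cur pos [0.5278 0.2019 0.056 ] tool y deg 96.58 tilt z [ 1.6e-03  6.0e-04 -1.0e+00]
dworld mm [-0.1 -0.3 -5.8] | shift units in cur axes [ 0.0006 -0.001   0.0232] | in goal axes [ 0.0006 -0.001   0.0232] | turn units [ 0.003  0.012 -0.003]
```

View pics/w9b.png

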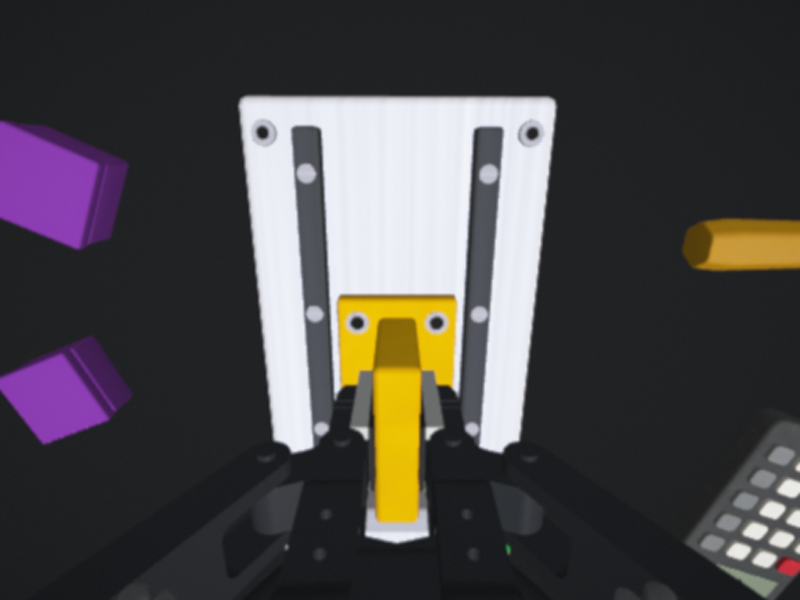

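View pics/s9b.png

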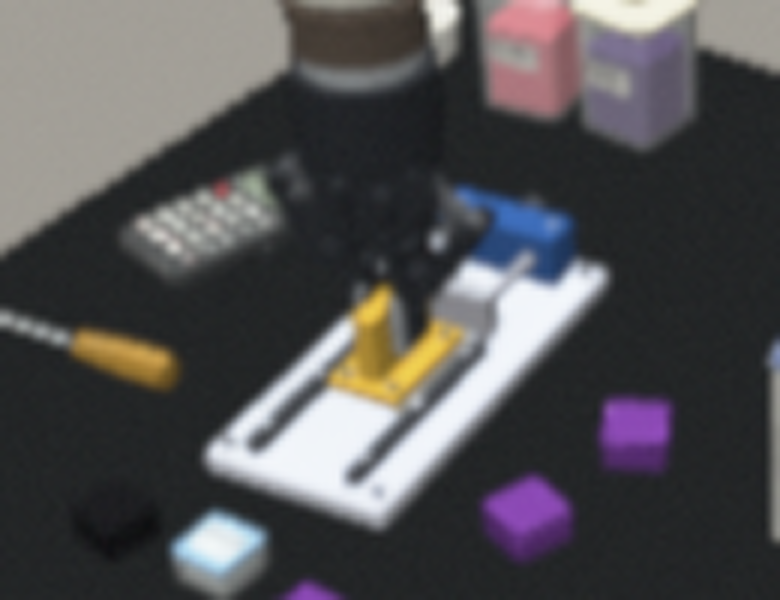

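The bracket sits centred between the strips, with gaps of about 8 px on each side, just above the floor. The box stands at (220,550) in the scene crop. I'm lowering the last few millimetres.

Call:
jog_arm(translation=[[0, 0, 0.01], [0, 0, 0.008], [0, 0, 0.004], [0, 0, 0], [0, 0, 0]], turn=[[0, 0, 0], [0, 0, 0], [0, 0, 0], [0, 0, 0], [0, 0, 0]])

```text
clock: 17.77
tool_pos: [0.527, 0.2016, 0.0501]
tool_rot: [-0.18, 3.136, -0.0]
force: [-2.5, -0.6, 5.7]
width: 0.0134
```

Call:
jog_arm(translation=[[-0.02, 0, -0.001], [-0.02, 0, 0], [-0.02, 0, 0], [-0.02, 0, 0], [0, 0, 0], [0, 0, 0]], turn=[[0, 0, 0], [0, 0, 0], [0, 0, 0], [0, 0, 0], [0, 0, 0], [0, 0, 0]])

```text
clock: 18.52
tool_pos: [0.5452, 0.2039, 0.0502]
tool_rot: [0.181, -3.133, -0.0]
force: [-6.7, -0.3, 8.1]
width: 0.0133
```

Run:
```python
from h import *
plan([.5277,.2016,.0502],96.6)
o=env.get_obs();p=np.array(o['tool_pos'])[:2]-[.5456,.2045];a=.1153
print('tcp in jig',p[0]*np.cos(a)+p[1]*np.sin(a),-p[0]*np.sin(a)+p[1]*np.cos(a),o['force'])
im=env.camera('side')
cv2.imwrite('pics/si10.png',cv2.resize(im[140:215,225:325,::-1],None,fx=8,fy=8,interpolation=cv2.INTER_CUBIC))
im=env.camera('scene')
cv2.imwrite('pics/s10.png',cv2.resize(im[140:220,160:260,::-1],None,fx=7,fy=7,interpolation=cv2.INTER_CUBIC))
```

```text
cur pos [0.5452 0.2039 0.0502] tool y deg 96.6 tilt z [-0.0033  0.     -1.    ]
dworld mm [-17.5  -2.3   0. ] | shift units in cur axes [ 0.0707 -0.0009  0.0001] | in goal axes [ 0.0707 -0.0009 -0.0001] | turn units [ 0.003 -0.024 -0.   ]
tcp in jig -0.00044305483033178945 -0.0005891723794382801 [-6.67351264 -0.28165     8.08846672]
```

View pics/si10.png

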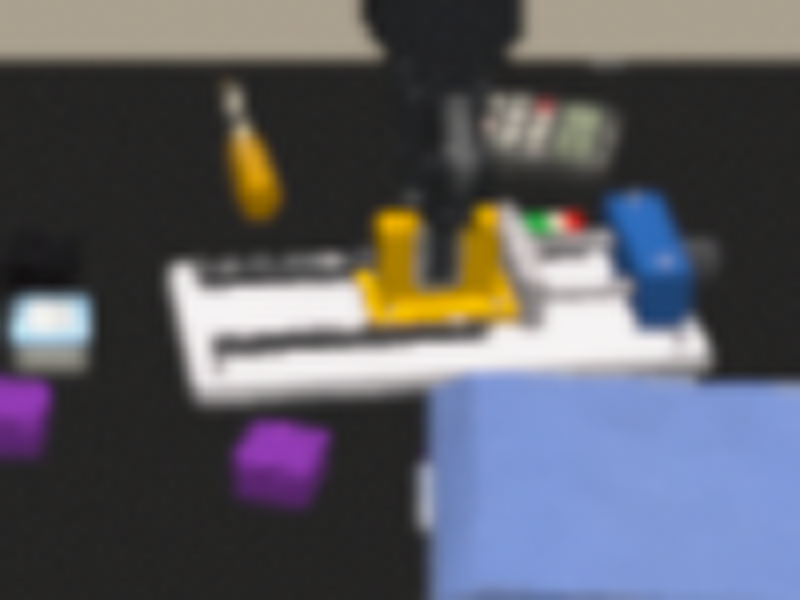

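View pics/s10.png

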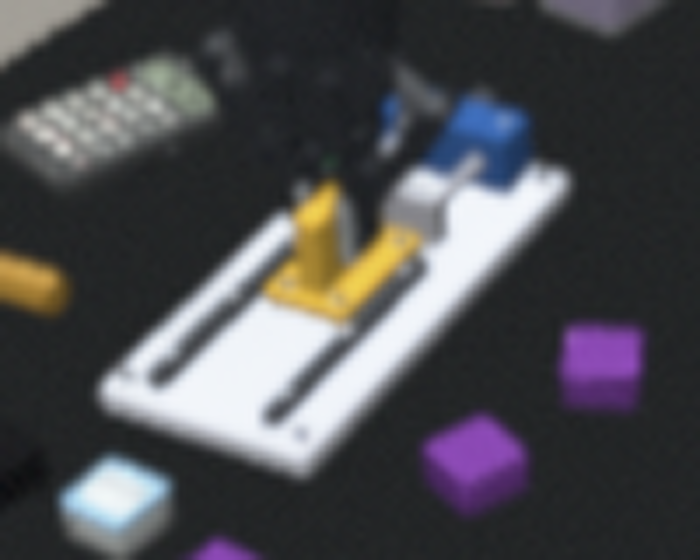

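The bracket's end is on the stop plate and the plate has just begun to move. I'm pushing on in stages.

Call:
jog_arm(translation=[[-0.015, 0, -0.002], [-0.015, 0, 0], [-0.01, 0, 0], [-0.01, 0, 0], [0, 0, 0], [0, 0, 0], [0, 0, 0]], turn=[[0, 0, 0], [0, 0, 0], [0, 0, 0], [0, 0, 0], [0, 0, 0], [0, 0, 0], [0, 0, 0]])

```text
clock: 19.5
tool_pos: [0.5551, 0.205, 0.0503]
tool_rot: [0.181, -3.128, 0.0]
force: [-12.2, -1.6, 11.7]
width: 0.0133
```

```bash
cat > chk.py <<'E'
from h import *
import sys
n=sys.argv[1]
o=env.get_obs();p=np.array(o['tool_pos'])[:2]-[.5456,.2045];a=.1153
T=Rn.from_rotvec(o['tool_rot']).as_matrix();print('tilt',T[:,2],'yaw',np.degrees(np.arctan2(T[1,1],T[0,1])))
print('clock',o['clock'],'tcp in jig mm',1e3*(p[0]*np.cos(a)+p[1]*np.sin(a)),1e3*(-p[0]*np.sin(a)+p[1]*np.cos(a)),o['tool_pos'][2],o['force'],o['width'])
im=env.camera('side')
cv2.imwrite(f'pics/si{n}.png',cv2.resize(im[155:195,260:325,::-1],None,fx=12,fy=12,interpolation=cv2.INTER_CUBIC))
im=env.camera('wrist');cv2.imwrite(f'pics/w{n}.png',cv2.resize(im[:,:,::-1],(800,600),interpolation=cv2.INTER_CUBIC))
E
python3 chk.py 11
```

```text
tilt [-8.38444839e-03 -7.26511341e-04 -9.99964586e-01] yaw 96.6173325348995
clock 19.5 tcp in jig mm 9.4818106529066 -0.6273592668648448 0.05032426998080799 [-12.15534484  -1.59149657  11.70525173] 0.013322620634420745
```

View pics/si11.png

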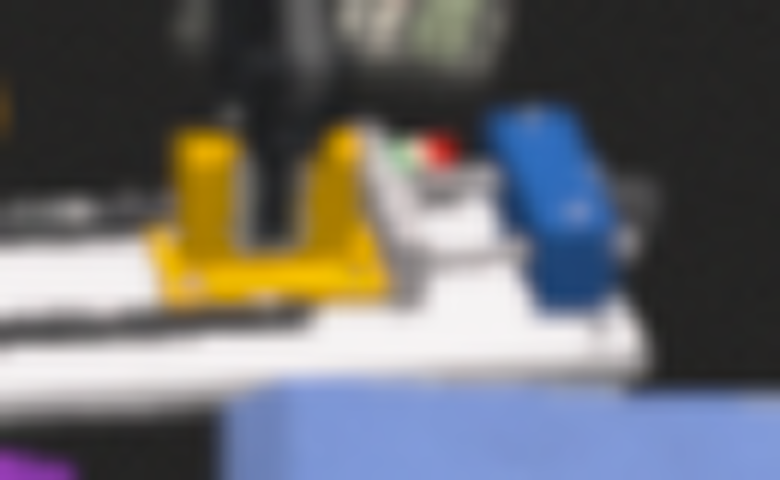

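View pics/w11.png

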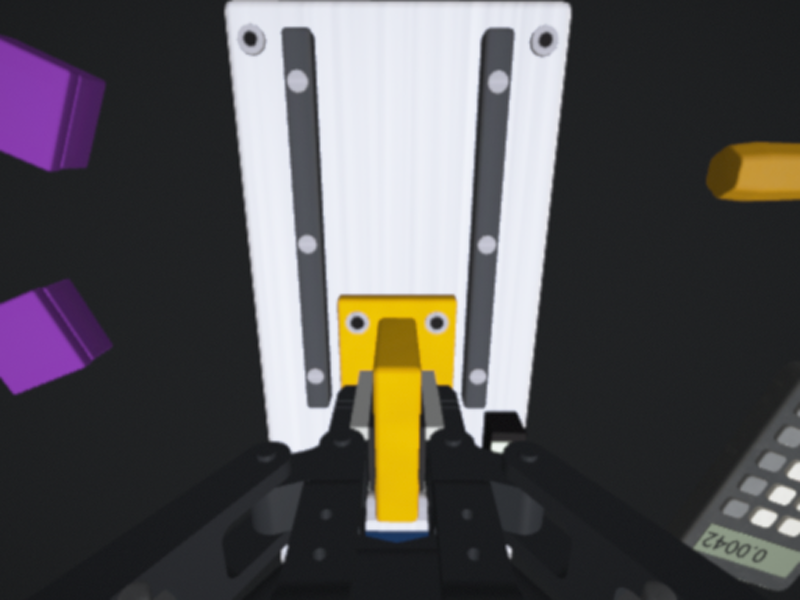

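Call:
jog_arm(translation=[[0, 0, -0.002], [-0.01, 0, 0], [-0.01, 0, 0], [-0.006, 0, 0], [0, 0, 0], [0, 0, 0], [0, 0, 0]], turn=[[0, -0.035, 0], [0, -0.035, 0], [0, 0, 0], [0, 0, 0], [0, 0, 0], [0, 0, 0], [0, 0, 0]])

```text
clock: 20.48
tool_pos: [0.5596, 0.2055, 0.0502]
tool_rot: [0.182, -3.134, 0.0]
force: [-15.1, -2.0, 12.8]
width: 0.0131
```

```bash
cat >> chk.py <<'E'
import pickle; pickle.dump(env.camera_info('wrist'),open(f'w{n}.pkl','wb')); cv2.imwrite(f'pics/w{n}r.png',im[:,:,::-1])
cv2.imwrite(f'pics/w{n}c.png',cv2.resize(im[0:270,180:345,::-1][0:270],None,fx=3,fy=3,interpolation=cv2.INTER_CUBIC)[:600])
E
python3 chk.py 12
```

```text
tilt [-2.81221308e-03 -1.64867434e-04 -9.99996032e-01] yaw 96.63524691037495
clock 20.475 tcp in jig mm 13.990612380861378 -0.6499041199957074 0.050197211361564444 [-15.05049457  -1.97037354  12.79294428] 0.013060665575893858
```

View pics/w12.png

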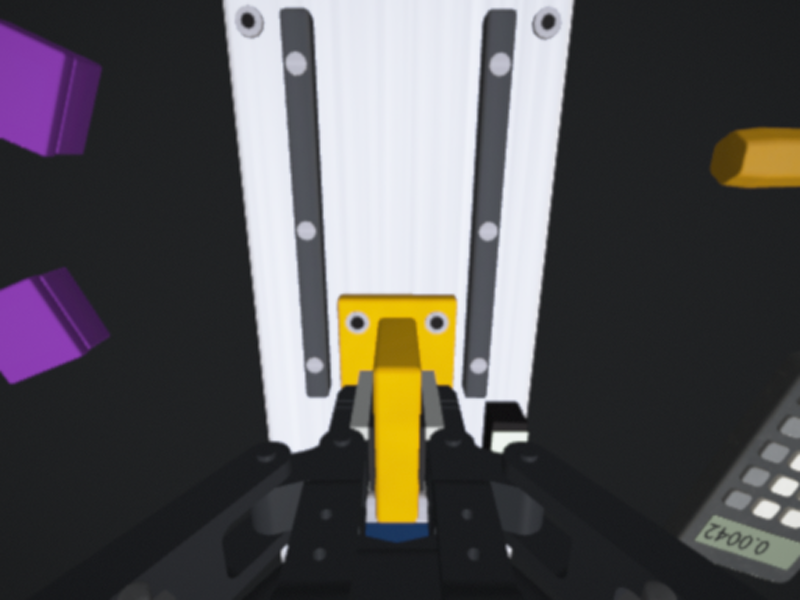

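View pics/si12.png

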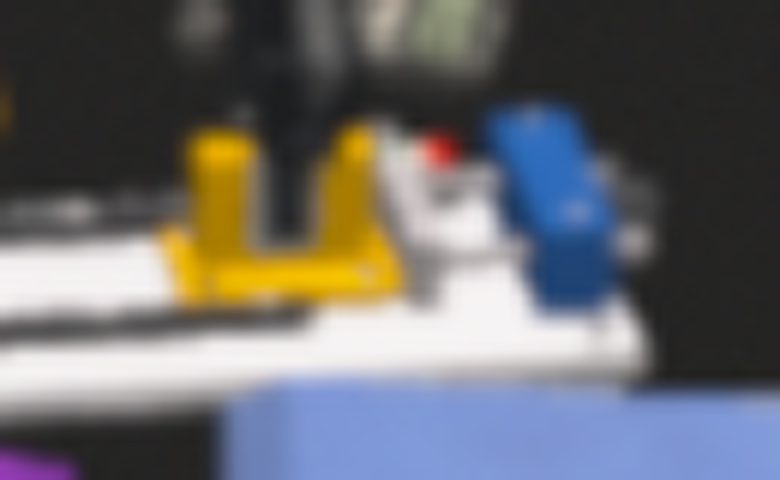

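View pics/w12c.png

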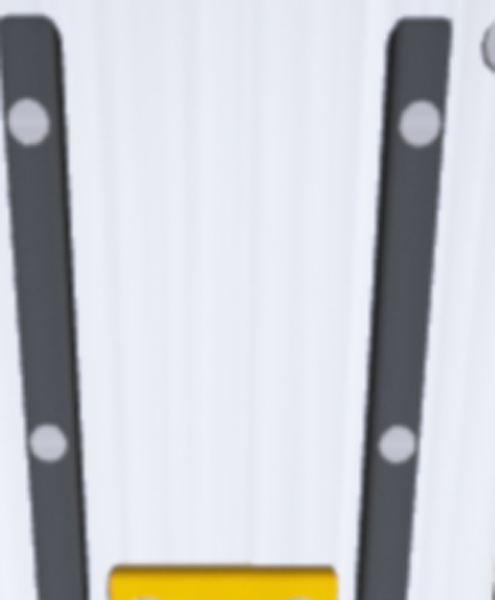

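Run:
```python
from h import *
import pickle
i=pickle.load(open('w12.pkl','rb'));a=.1153
def J(u,v,z):
    p=ray(i,u,v,z)[:2]-[.5456,.2045]; return np.round(1e3*np.array([p[0]*np.cos(a)+p[1]*np.sin(a),-p[0]*np.sin(a)+p[1]*np.cos(a)]),1)
u=lambda x:x/3+180
print('strip near end(-110)',J(u(30),16/3,.022),J(u(420),17/3,.022))
print('screws(-95.4)',J(u(28),123/3,.022),'(-45)',J(u(48),443/3,.022),J(u(397),444/3,.022))
print('strip far end(20)',J(317/1.5625,397/1.5625,.022),J(476/1.5625,397/1.5625,.022))
print('rear bottom',J(u(110),566/3,.012),J(u(336),566/3,.012),'rear top',J(u(110),573/3,.020),J(u(336),573/3,.020))
```

```text
strip near end(-110) [-109.8  -29.3] [-109.8   29.8]
screws(-95.4) [-95.4 -30.6] (-45) [-45.1 -30.7] [-45.   30.8]
strip far end(20) [ 19.  -30.6] [18.8 30.6]
rear bottom [-19.1 -22. ] [-19.3  22.5] rear top [-20.3 -21. ] [-20.4  21.4]
```

From the rear edge of the foot, the bracket origin is at jig x of about +14 to +15 mm, so the plate has travelled about 19–20 mm (about 8 N). Both rear corners are at the same x, so it is square. Now I hold steady for over three seconds.

Call:
jog_arm(translation=[[0, 0, 0], [0, 0, 0], [0, 0, 0], [0, 0, 0], [0, 0, 0], [0, 0, 0], [0, 0, 0], [0, 0, 0]], turn=[[0, 0, 0], [0, 0, 0], [0, 0, 0], [0, 0, 0], [0, 0, 0], [0, 0, 0], [0, 0, 0], [0, 0, 0]])

```text
clock: 21.58
tool_pos: [0.5596, 0.2055, 0.0502]
tool_rot: [0.182, -3.134, 0.0]
force: [-15.4, -0.7, 12.3]
width: 0.013
```

```bash
python3 chk.py 13
python3 - <<'E'
from h import *
im=env.camera('scene')
cv2.imwrite('pics/s13.png',cv2.resize(im[140:220,160:260,::-1],None,fx=7,fy=7,interpolation=cv2.INTER_CUBIC))
E
```

```text
tilt [-2.77416938e-03 -1.66196173e-04 -9.99996138e-01] yaw 96.63438661234805
clock 21.575 tcp in jig mm 14.01053754330793 -0.6594419680927279 0.05022069413394564 [-15.37316165  -0.66986439  12.32263854] 0.012954677538609358
```

View pics/s13.png

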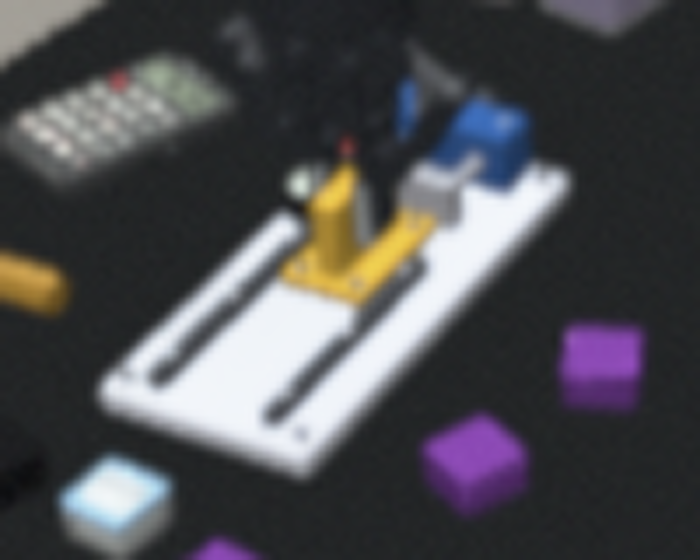

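View pics/si13.png

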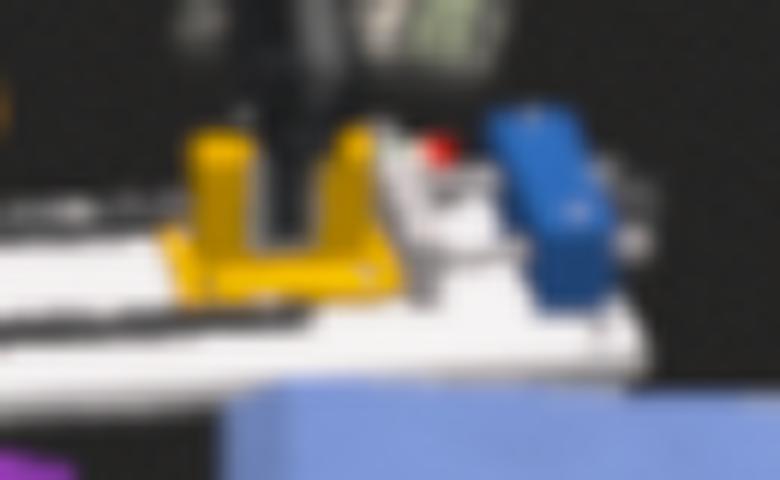

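Contact with the plate is visible in both views: scene crop (430,210) and side crop (400,280). Red is uncovered at (440,150) and nothing is drifting. I'll keep holding.

Call:
jog_arm(translation=[[0, 0, 0], [0, 0, 0], [0, 0, 0], [0, 0, 0], [0, 0, 0], [0, 0, 0], [0, 0, 0], [0, 0, 0]], turn=[[0, 0, 0], [0, 0, 0], [0, 0, 0], [0, 0, 0], [0, 0, 0], [0, 0, 0], [0, 0, 0], [0, 0, 0]])

```text
clock: 22.72
tool_pos: [0.5596, 0.2055, 0.0502]
tool_rot: [0.182, -3.134, -0.0]
force: [-15.3, -1.7, 13.4]
width: 0.0132
```

Call:
jog_arm(translation=[[0, 0, 0], [0, 0, 0], [0, 0, 0], [0, 0, 0], [0, 0, 0], [0, 0, 0], [0, 0, 0], [0, 0, 0]], turn=[[0, 0, 0], [0, 0, 0], [0, 0, 0], [0, 0, 0], [0, 0, 0], [0, 0, 0], [0, 0, 0], [0, 0, 0]])

```text
clock: 23.72
tool_pos: [0.5596, 0.2055, 0.0502]
tool_rot: [0.182, -3.133, -0.0]
force: [-15.7, -1.2, 12.5]
width: 0.0128
```

Call:
jog_arm(translation=[[0, 0, 0], [0, 0, 0], [0, 0, 0], [0, 0, 0], [0, 0, 0], [0, 0, 0], [0, 0, 0], [0, 0, 0]], turn=[[0, 0, 0], [0, 0, 0], [0, 0, 0], [0, 0, 0], [0, 0, 0], [0, 0, 0], [0, 0, 0], [0, 0, 0]])

```text
clock: 24.72
tool_pos: [0.5596, 0.2055, 0.0502]
tool_rot: [0.182, -3.134, -0.0]
force: [-15.5, -1.5, 12.7]
width: 0.0131
```

```bash
python3 chk.py 14; python3 -c "
from workcell import env
print(env.finish_job())"
```

```text
tilt [-2.80756618e-03 -1.15306533e-04 -9.99996052e-01] yaw 96.63432557951843
clock 24.725 tcp in jig mm 14.000746788096658 -0.6411618643115007 0.05021732816893137 [-15.45048715  -1.45159617  12.72036802] 0.013122855236908135
the job is handed in; nothing more can be done
None
```

I moved the glass box out of the channel, and it stands upright on the bare bench at about (0.365, 0.182), clear of the jig. I then laid the bracket flat in the channel and pressed it squarely on the stop plate. I held it there without drift for about 4 s and handed the job in at 24.7 s while still gripping and pressing. I did not touch the screwdriver or the timer.

**Plate travel:** I put it at about 18.5 mm from the tool position and 19–20 mm from the bracket's rear edge in the wrist picture, which is about 7.5–8 N on the spring.

**Not confirmed:**
- **Pointer:** I could not read it directly, because the gripper and the plate hid it. That it is in the green zone is worked out from the travel; the red zone was still uncovered in the last side picture I looked at.
- **Wrist force:** The wrist read about 15 N along the push, more than the 8 N wanted. I put the rest down to friction, as the bracket was also being pressed onto the channel floor with about 13 N.

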